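Find the unclipped anchor cover and push it open

TASK

One of the four tie-down covers in the trim on the jig has gone in without its catch, which cannot be seen from outside. Press lightly with the fingertips on the ribbed end of one cover after another until you find the one that rocks, then push that cover open until it stands nearly upright, so the missing catch can be fitted, and take your hand away. Nothing is to be picked up: press nothing hard, and leave the other covers shut and the things lying around where they are.

Things in the scene. Friction and masses are not known exactly. Their poses are not given: they have to be found in the camera images.
- trim: White moulded trim, 520 x 200 mm, clamped on a padded jig; it cannot move. Origin on the bench under its centre; its flat top is 128 mm above the bench. x points across it, away from the robot's side, y along the row of covers to the left. Four identical grey covers lie flush in it, 105 mm apart, each over a pocket 66 mm deep. Clamps at both ends, over 80 mm from any cover, reach 155 mm above the bench.
- cover_1 (a joint): Angle (rad) of cover 1, the leftmost (+y end): 0 shut, flush; grows as its ribbed end goes down and its tail comes up; stop at 1.35. Plate 106 x 70 x 4 mm on cross pins: ribbed end (trim's -x side) 62 mm from the pins, tail 44 mm. With its catch the ribbed end yields only 1 to 2 mm to a light press; without, it tips under 1 to 2 N at the ribs and stays at any angle. Pressing the tail moves nothing.
- cover_1_press (a point): Point on the upper face of cover 1 at the middle of its three finger ribs, 42 mm from the pins, 20 mm from the ribbed end's edge; moves with the cover.
- cover_1_hinge (a point): Middle of the pins of cover 1, 2 mm below the trim's top; fixed. The line from the press point to this one runs across the cover from ribbed end to tail. When the cover stands part open, its raised tail can be pushed over from behind, towards the ribbed end, to open it further.
- cover_1_tail (a point): Middle of the tail's edge of cover 1, upper face, 44 mm from the pins; rises as the cover opens.
- cover_2 (a joint): Angle (rad) of cover 2, the second from the left: 0 shut, flush; grows as its ribbed end goes down and its tail comes up; stop at 1.35. Plate 106 x 70 x 4 mm on cross pins: ribbed end (trim's -x side) 62 mm from the pins, tail 44 mm. With its catch the ribbed end yields only 1 to 2 mm to a light press; without, it tips under 1 to 2 N at the ribs and stays at any angle. Pressing the tail moves nothing.
- cover_2_press (a point): Point on the upper face of cover 2 at the middle of its three finger ribs, 42 mm from the pins, 20 mm from the ribbed end's edge; moves with the cover.
- cover_2_hinge (a point): Middle of the pins of cover 2, 2 mm below the trim's top; fixed. The line from the press point to this one runs across the cover from ribbed end to tail. When the cover stands part open, its raised tail can be pushed over from behind, towards the ribbed end, to open it further.
- cover_2_tail (a point): Middle of the tail's edge of cover 2, upper face, 44 mm from the pins; rises as the cover opens.
- cover_3 (a joint): Angle (rad) of cover 3, the third from the left: 0 shut, flush; grows as its ribbed end goes down and its tail comes up; stop at 1.35. Plate 106 x 70 x 4 mm on cross pins: ribbed end (trim's -x side) 62 mm from the pins, tail 44 mm. With its catch the ribbed end yields only 1 to 2 mm to a light press; without, it tips under 1 to 2 N at the ribs and stays at any angle. Pressing the tail moves nothing.
- cover_3_press (a point): Point on the upper face of cover 3 at the middle of its three finger ribs, 42 mm from the pins, 20 mm from the ribbed end's edge; moves with the cover.
- cover_3_hinge (a point): Middle of the pins of cover 3, 2 mm below the trim's top; fixed. The line from the press point to this one runs across the cover from ribbed end to tail. When the cover stands part open, its raised tail can be pushed over from behind, towards the ribbed end, to open it further.
- cover_3_tail (a point): Middle of the tail's edge of cover 3, upper face, 44 mm from the pins; rises as the cover opens.
- cover_4 (a joint): Angle (rad) of cover 4, the rightmost (-y end): 0 shut, flush; grows as its ribbed end goes down and its tail comes up; stop at 1.35. Plate 106 x 70 x 4 mm on cross pins: ribbed end (trim's -x side) 62 mm from the pins, tail 44 mm. With its catch the ribbed end yields only 1 to 2 mm to a light press; without, it tips under 1 to 2 N at the ribs and stays at any angle. Pressing the tail moves nothing.
- cover_4_press (a point): Point on the upper face of cover 4 at the middle of its three finger ribs, 42 mm from the pins, 20 mm from the ribbed end's edge; moves with the cover.
- cover_4_hinge (a point): Middle of the pins of cover 4, 2 mm below the trim's top; fixed. The line from the press point to this one runs across the cover from ribbed end to tail. When the cover stands part open, its raised tail can be pushed over from behind, towards the ribbed end, to open it further.
- cover_4_tail (a point): Middle of the tail's edge of cover 4, upper face, 44 mm from the pins; rises as the cover opens.
- marker_mid (a point): Bystander, leave alone: felt marker, 130 mm long and 17 mm thick, lying on the trim's front margin. Point at its centre.
- spare_clip_mid (a point): Bystander, leave alone: spare plastic clip, 18 mm across and 17 mm high, standing on the trim between two covers. Point at its centre.
- tape_mid (a point): Bystander, leave alone: roll of masking tape, 50 mm across and 18 mm high, lying on the left end of the trim. Point at its centre.
- clip_bin_mid (a point): Bystander, leave alone: blue bin of clips, 150 x 110 x 75 mm, on the bench to the left. Point at its centre.
- mallet_mid (a point): Bystander, leave alone: rubber mallet lying on the bench to the right, 260 mm long, head 100 x 52 mm. Point at its centre.
- caliper_mid (a point): Bystander, leave alone: caliper lying on the bench to the right, 230 mm long, 13 mm high. Point at its centre.
- torch_mid (a point): Bystander, leave alone: torch standing on its head on the bench to the left, 38 mm across, 112 mm high. Point at its centre.

How it is judged:
By the outcome, as a careful person would: the job done as asked, in the order asked, and still so for the second after the job is handed in, with the robot touching nothing.
It also fails if it takes over 48 s, if anything falls off the work surface, if the arm or the gripper's body presses on something with over 40 N, if the wrist force passes 120 N, or if a joint passes its speed limit or range.

ROBOT

A 6-joint arm with a two-finger parallel gripper is mounted at the origin on the work surface. World frame = base frame: x ahead of the robot, y to its left, z up, the work surface at z = 0. Lengths are in mm, angles in rad, forces in N, time in s.
With the tool pointing down it reaches from about 400 to 925 mm from the base axis. Payload 12.5 kg.
Tool frame: the origin (TCP) lies at the centre of the arm's flange, where the gripper is bolted on; the fingertips stand 190 mm ahead of it and the grasp point (between the pads) lies 171 mm ahead of it; z points along the fingers, y is the line along which they close (so a half turn about z gives the same grasp; the last joint's range is limited). The gripper opens to 95 mm and grips with 3 to 60 N. Pads are 20 mm wide; open, the fingers measure 119 mm over their backs; the gripper's body (75 mm by 180 mm) begins 59 mm behind the grasp point.
Start: joints at [-1.224, 0.491, 1.559, -0, 1.092, -0.106], TCP at [273.447, -562.007, 404.761] pointing down, gripper open.
Joint ranges: [-3.1, 3.1], [-0.84, 2.19], [0.05, 2.79], [-1.13, 4.28], [0.06, 2.93], [-2.69, 2.69]. Speed limits (rad/s): [2.22, 2.22, 2.79, 3.14, 3.14, 3.14].

INTERFACE

Orientations are given as [roll, pitch, yaw] about the fixed x, y, z axes, in that order (R = Rz(yaw) Ry(pitch) Rx(roll)).
In Python, from cell import env, read_camera, search_frame, cut_out gives the robot as it stands. The module is installed in compiled form; this text tells all that it offers.
- The arm moves only by the tool move_arm, never from a script. Its argument "commands" is a list of rows, each a list of 3 entries, a list of its own where there are three numbers: the shift along the world's x, y, z normalised to -1 to 1, where 1 is 0.03 m, then the turn about the world's z normalised to -1 to 1, where 1 is 0.08 rad, then the opening, from -1 (shut) to 1 (fully open), so that 0 is half open. A call has 1 to 20 rows; each row shifts and turns the commanded pose from where the row before left it; what a row does not reach is not made up. A row lasts 1/12 s, in which the tool goes at most 41.7 mm and 7.16 degrees, less where a joint would pass 70% of its speed; a pose out of reach is approached as far as the arm can. A call with a number of a shift or a turn outside -1 to 1 is refused whole. A call with a gripper value outside its range is refused whole. The fingers move at their own pace and stop on an object; the grip force is fixed at half the most. Time passes only in rows, so rows that do not move let the fingers close. It gives the time, the measured TCP pose, the force, the opening and the grip force at its end, in the units of the state.
- env.state(): the state, without advancing time (a new reading comes with each control period).
- read_camera(name): name is "scene" or "side" or "wrist"; returns a dict with "image" (420x560x3 uint8, red, green, blue), "fx", "fy", "cx", "cy" (pixels), "rvec" (rotation vector, rad) and "tvec" (3), from world to camera coordinates, as OpenCV has them. Camera axes: x right, y down, z forward; pixel columns grow to the right and rows downward; lengths in mm; the calibration is good to about 2 mm. A picture is of the moment at which its call begins. There is no depth.
- env.job_done(): hands the job in; it is judged then, once.
Trained networks look in a picture, given as the dict that the camera call returned (one of the last four; its "shot" number tells which), for a name from the list of things; names that differ only in an ending like _2 or _b are one class to them, and where a whole thing is asked for, a point or a joint stands for the part that bears it (a point fixed in the world has none). Each returns a list of dicts, best first, with "confidence" (0 to 1); they miss things now and then, are a little off and sometimes report something else, mostly with a low value. They report only what shows in the picture. A call takes as long as a camera call.
- search_frame(thing, picture): "at" ([column, row] in pixels, amid what is visible of it).
- cut_out(thing, picture): "region" (420x560 bool, what is visible of it) and "at" ([column, row] in pixels, amid what is visible of it).
The state is a dict: "t": time; "joints": joint angles; "qvel": joint speeds; "tau": joint torques, N m; "eef_pos": TCP position; "tcp_rot": TCP orientation; "ft_force": force on the tool from outside, world axes, zero at the start; "moment": the same for the moment, N m; "opening": opening from 0.0 (shut) to 1.0 (fully open); "grip_force": force on a finger pad.
Only numpy, scipy, OpenCV 4.12 (cv2) and the standard library are available. Lean on these libraries where they do the work, as an engineer would, in place of code of your own. Each camera call takes 0.05 s, during which the arm holds its last target. There are 200 camera calls.

## Working session

There is one attempt and no reset: what is moved stays moved. The work goes in short steps, Python scripts to look and compute and a tool call to move; the robot and the scene stay as the last step left them, time stands still between calls to the robot, and variables do not carry over. Pictures are saved under pics/ and viewed, at most 10 in all, crops included, and the job is handed in when it is done.

Besides the shell and the picture viewer there is one more tool, called after "Request:" as name(argument=value, ...) on one line, values as JSON. move_arm: Moves the arm, as the interface text tells. Its arguments: {"type":"object","properties":{"commands":{"type":"array","items":{"type":"array"}}},"required":["commands"]}

```bash
mkdir -p pics; cat > h.py <<'E'
import numpy as np, cv2
from cell import env, read_camera, search_frame, cut_out
def onplane(p,uv,z):
    K=np.array([[p["fx"],0,p["cx"]],[0,p["fy"],p["cy"]],[0,0,1.]])
    R=cv2.Rodrigues(np.array(p["rvec"],float))[0]; t=np.array(p["tvec"],float).ravel()
    c=-R.T@t; d=R.T@np.linalg.solve(K,[uv[0],uv[1],1.]); return c+d*(z-c[2])/d[2]
def save(p,n): cv2.imwrite("pics/"+n,p["image"][:,:,::-1])
E
python3 - <<'E'
from h import *
print(env.state())
for n in ("scene","side"):
    p=read_camera(n); save(p,n+"0.png")
    for th,z in (("cover_1_press",128),("cover_1_hinge",126),("cover_1_tail",128),("trim",128),("marker_mid",136),("spare_clip_mid",136),("tape_mid",137)):
        for r in search_frame(th,p)[:5]: print(n,th,round(r["confidence"],2),np.round(r["at"]),onplane(p,r["at"],z).round())
E
```

```text
{'t': 0.0, 'joints': array([-1.22362240e+00,  4.91578778e-01,  1.55942385e+00,  1.53222836e-05,
        1.09167700e+00, -1.05578649e-01]), 'qvel': array([-0.00024342,  0.00271342,  0.00149952,  0.00020009, -0.00022167,
        0.00105484]), 'tau': array([-1.54287689e-03, -6.12641788e+01, -2.58177209e+01,  6.92458358e-02,
        4.81091451e-02, -1.03740260e-04]), 'eef_pos': array([ 273.42840309, -561.99461796,  404.15850626]), 'tcp_rot': array([-3.14051317e+00, -1.28061575e-04,  4.52745440e-01]), 'ft_force': array([1.13978148, 0.25777825, 0.11361735]), 'moment': array([ 0.01502065, -0.01180946, -0.01345158]), 'grip_force': 0.0, 'opening': 0.9999454610786758}
scene cover_1_press 0.57 [332. 239.] [554. 188. 128.]
scene cover_1_hinge 0.75 [278. 255.] [661.  60. 126.]
scene cover_1_tail 0.94 [333. 240.] [557. 193. 128.]
scene trim 0.96 [279. 253.] [654.  63. 128.]
scene marker_mid 0.67 [ 97. 195.] [ 621. -536.  136.]
scene marker_mid 0.62 [314. 218.] [500. 120. 136.]
scene marker_mid 0.28 [332. 238.] [556. 189. 136.]
scene marker_mid 0.19 [279. 258.] [676.  68. 136.]
scene tape_mid 0.51 [352. 250.] [582. 254. 137.]
side cover_1_press 0.87 [260. 247.] [548. 191. 128.]
side cover_1_hinge 0.94 [254. 248.] [566. 193. 126.]
side cover_1_tail 0.78 [260. 248.] [549. 195. 128.]
side cover_1_tail 0.35 [348. 354.] [339. 486. 128.]
side trim 0.7 [259. 251.] [550. 205. 128.]
side marker_mid 0.5 [282. 227.] [490. 121. 136.]
side spare_clip_mid 0.51 [317. 147.] [ 373. -272.  136.]
side tape_mid 0.76 [242. 266.] [591. 262. 137.]
side tape_mid 0.44 [256. 247.] [558. 199. 137.]
```

View pics/scene0.png

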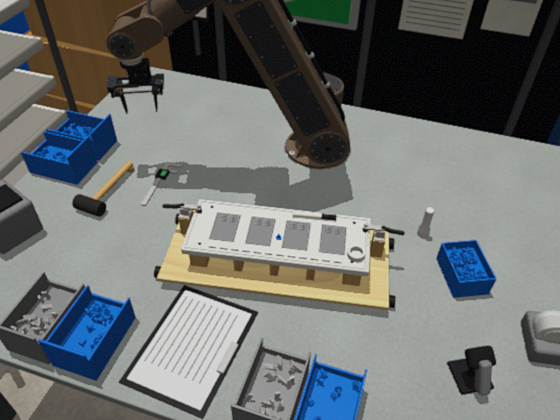

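View pics/side0.png

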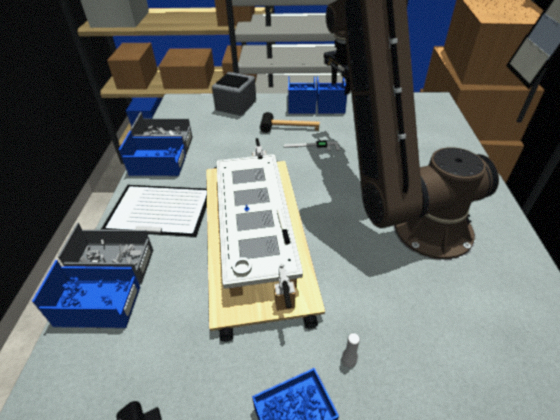

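The scene shows the white trim with four grey covers at about (225,226), (262,231), (296,235), (333,239). The blue clip is at (278,237), the marker at (315,216) and the tape at (356,254). The side view shows the same row running from (248,175) to (260,247).

```bash
python3 - <<'E'
from h import *
for n,seeds in (("scene",[(333,239),(296,235),(262,231),(225,226)]),("side",[(258,247),(254,219),(250,196),(247,175)])):
    p=read_camera(n); g=cv2.cvtColor(p["image"],cv2.COLOR_RGB2GRAY)
    m=((g>50)&(g<165)).astype(np.uint8)
    k,l,s,c=cv2.connectedComponentsWithStats(m,connectivity=4)
    P=[]
    for u,v in seeds:
        i=l[v,u]; 
        q=onplane(p,c[i],128); P.append(q); 
        box=cv2.minAreaRect(np.array([onplane(p,(x,y),128)[:2] for y,x in np.argwhere(l==i)],np.float32))
        print(n,s[i],q.round(1),np.round(box[0]),np.round(box[1]),round(box[2],1),g[v,u])
    for nm,uv in (dict(clip=(278,237),mk=(315,216),tape=(356,254)) if n=="scene" else dict(clip=(247,208),mk=(283,230),tape=(242,267))).items(): print(nm,onplane(p,uv,136).round())
    im=p["image"]; cr=im[190:285,150:410] if n=="scene" else im[135:335,190:330]
    cv2.imwrite(f"pics/{n}1.png",cv2.resize(cr,None,fx=3,fy=3,interpolation=2)[:,:,::-1])
E
```

```text
scene [319 225  27  30 689] [555.7 190.9 128. ] [554. 190.] [106.  71.] 10.2 140
scene [282 221  28  30 674] [574.2  87.  128. ] [572.  87.] [107.  71.] 10.0 139
scene [246 217  29  29 664] [592.5 -16.4 128. ] [591. -16.] [107.  71.] 10.2 139
scene [209 213  32  29 655] [ 610.8 -119.3  128. ] [ 609. -120.] [107.  71.] 9.7 140
clip [604.  42. 136.]
mk [489. 120. 136.]
tape [594. 267. 136.]
side [239 236  41  22 725] [552.9 189.  128. ] [554. 189.] [105.  68.] 10.3 147
side [237 210  37  21 594] [572.2  86.5 128. ] [572.  85.] [105.  68.] 10.3 147
side [234 188  35  24 498] [591.7 -14.8 128. ] [588.  -2.] [105.  98.] 10.5 149
side [232 168  33  16 388] [ 609.5 -119.8  128. ] [ 609. -121.] [104.  65.] 10.5 144
clip [598.  44. 136.]
mk [488. 133. 136.]
tape [591. 264. 136.]
```

View pics/scene1.png

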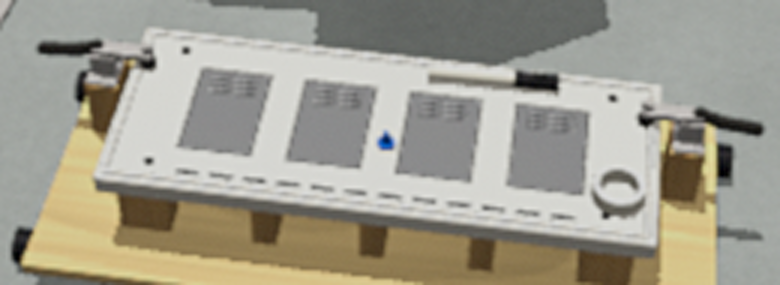

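The ribs lie on the robot's side and the trim is yawed about 0.178 rad. The press points are near (521,184), (540,81), (559,-22) and (577,-125). I'll shut the gripper and go above cover 4.

Request:
move_arm(commands=[[[0.56,0.81,0],-0.19,-1],[[0.56,0.81,0],-0.19,-1],[[0.56,0.81,0],-0.19,-1],[[0.56,0.81,0],-0.19,-1],[[0.56,0.81,0],-0.19,-1],[[0.56,0.81,0],-0.19,-1],[[0.56,0.81,0],-0.19,-1],[[0.56,0.81,0],-0.19,-1],[[0.56,0.81,0],-0.19,-1],[[0.56,0.81,0],-0.19,-1],[[0.56,0.81,0],-0.19,-1],[[0.56,0.81,0],-0.19,-1],[[0.56,0.81,0],-0.19,-1],[[0.56,0.81,0],-0.19,-1],[[0.56,0.81,0],-0.19,-1],[[0.56,0.81,0],-0.19,-1],[[0.56,0.81,0],-0.19,-1],[[0.56,0.81,0],-0.19,-1]])

```text
t: 2.4
eef_pos: [576.5, -123.2, 404.9]
tcp_rot: [3.141, -0.0, 0.179]
ft_force: [0.7, -0.9, -0.6]
opening: 0.004
grip_force: 0.0
```

Request:
move_arm(commands=[[[0,0,-0.6],0,-1],[[0,0,-0.6],0,-1],[[0,0,-0.6],0,-1],[[0,0,-0.5],0,-1],[[0,0,0],0,-1],[[0,0,0],0,-1]])

```text
t: 2.9
eef_pos: [576.0, -124.6, 335.6]
tcp_rot: [-3.141, 0.001, 0.179]
ft_force: [-0.4, 0.0, 0.6]
opening: 0.003
grip_force: 0.0
```

```bash
python3 - <<'E'
from h import *
s=env.state(); print(s["eef_pos"],s["tcp_rot"],s["ft_force"],s["t"])
p=read_camera("wrist"); save(p,"w1.png")
E
```

```text
[ 575.95742674 -124.64626217  335.57610457] [-3.14110001e+00  1.00945716e-03  1.79163416e-01] [-0.43276532  0.04316598  0.56897127] 2.9
```

View pics/w1.png

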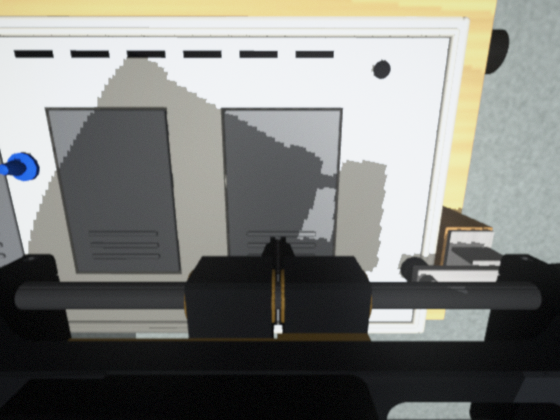

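The wrist view shows the shut fingertips at about (280,245), over cover 4's ribs. I'll press in small steps.

Request:
move_arm(commands=[[[0,0,-0.2],0,-1],[[0,0,-0.2],0,-1],[[0,0,-0.13],0,-1],[[0,0,-0.03],0,-1],[[0,0,0],0,-1]])

```text
t: 3.37
eef_pos: [575.8, -124.6, 318.7]
tcp_rot: [-3.141, 0.0, 0.179]
ft_force: [-0.2, -0.4, 0.0]
opening: 0.002
grip_force: 0.0
```

Request:
move_arm(commands=[[[0,0,-0.03],0,-1],[[0,0,0],0,-1]])

```text
t: 3.53
eef_pos: [575.9, -124.6, 318.3]
tcp_rot: [3.141, -0.0, 0.179]
ft_force: [-0.9, 0.5, 1.5]
opening: 0.008
grip_force: 0.7
```

Request:
move_arm(commands=[[[0,0,-0.03],0,-1],[[0,0,0],0,-1]])

```text
t: 3.7
eef_pos: [575.8, -124.6, 318.0]
tcp_rot: [3.141, -0.001, 0.179]
ft_force: [-2.5, 0.8, 8.9]
opening: 0.003
grip_force: 4.2
```

Force rose to 9 N with almost no travel, so cover 4 is held by its catch. Next is cover 3.

Request:
move_arm(commands=[[[0,0,0.5],0,-1],[[-0.15,0.86,0],0,-1],[[-0.15,0.86,0],0,-1],[[-0.15,0.86,0],0,-1],[[-0.15,0.86,0],0,-1],[[0,0,0],0,-1],[[0,0,-0.25],0,-1],[[0,0,-0.2],0,-1],[[0,0,0],0,-1]])

```text
t: 4.45
eef_pos: [557.9, -22.2, 317.2]
tcp_rot: [-3.141, 0.001, 0.178]
ft_force: [0.1, 1.0, 0.1]
opening: 0.003
grip_force: 0.0
```

Request:
move_arm(commands=[[[0,0,-0.03],0,-1],[[0,0,0],0,-1]])

```text
t: 4.62
eef_pos: [558.0, -22.2, 317.3]
tcp_rot: [-3.142, 0.001, 0.178]
ft_force: [0.3, 0.4, -0.4]
opening: 0.008
grip_force: 0.0
```

Request:
move_arm(commands=[[[0,0,-0.02],0,-1],[[0,0,0],0,-1]])

```text
t: 4.78
eef_pos: [557.9, -21.8, 317.1]
tcp_rot: [3.141, 0.0, 0.179]
ft_force: [0.8, 0.3, 0.0]
opening: 0.004
grip_force: 0.0
```

Request:
move_arm(commands=[[[0,0,-0.02],0,-1],[[0,0,0],0,-1]])

```text
t: 4.95
eef_pos: [557.9, -21.6, 316.7]
tcp_rot: [3.141, -0.0, 0.179]
ft_force: [0.3, -0.9, 1.0]
opening: 0.005
grip_force: 0.4
```

Request:
move_arm(commands=[[[0,0,-0.02],0,-1],[[0,0,0],0,-1]])

```text
t: 5.12
eef_pos: [557.9, -21.5, 316.0]
tcp_rot: [3.141, -0.0, 0.179]
ft_force: [-1.1, -1.4, 1.5]
opening: 0.002
grip_force: 0.7
```

Request:
move_arm(commands=[[[0,0,-0.03],0,-1],[[0,0,0],0,-1]])

```text
t: 5.28
eef_pos: [557.9, -21.4, 315.0]
tcp_rot: [3.141, -0.0, 0.179]
ft_force: [-0.1, -0.3, 1.3]
opening: 0.007
grip_force: 0.7
```

Request:
move_arm(commands=[[[0,0,-0.03],0,-1],[[0,0,0],0,-1]])

```text
t: 5.45
eef_pos: [557.9, -21.4, 314.1]
tcp_rot: [3.141, -0.0, 0.179]
ft_force: [0.5, -1.9, 1.8]
opening: 0.004
grip_force: 0.6
```

Request:
move_arm(commands=[[[0,0,-0.05],0,-1],[[0,0,-0.05],0,-1],[[0,0,0],0,-1]])

```text
t: 5.7
eef_pos: [557.9, -21.4, 310.9]
tcp_rot: [-3.142, 0.0, 0.179]
ft_force: [0.9, 0.4, 1.7]
opening: 0.009
grip_force: 0.5
```

It yields 7 mm at 1.5 N, so cover 3 rocks. I'll push it further down.

Request:
move_arm(commands=[[[0.02,0,-0.1],0,-1],[[0.02,0,-0.1],0,-1],[[0.02,0,-0.1],0,-1],[[0.02,0.01,-0.1],0,-1],[[0.02,0,-0.1],0,-1],[[0,0,0],0,-1]])

```text
t: 6.2
eef_pos: [560.8, -21.1, 295.4]
tcp_rot: [-3.141, 0.001, 0.179]
ft_force: [-0.5, -0.3, 1.4]
opening: 0.004
grip_force: 0.1
```

Request:
move_arm(commands=[[[0.03,0,-0.1],0,-1],[[0.03,0.01,-0.1],0,-1],[[0.03,0,-0.1],0,-1],[[0.03,0.01,-0.1],0,-1],[[0.03,0,-0.1],0,-1],[[0,0,0],0,-1]])

```text
t: 6.7
eef_pos: [565.4, -20.5, 280.4]
tcp_rot: [-3.141, 0.001, 0.179]
ft_force: [-0.1, -0.0, -0.4]
opening: 0.005
grip_force: 0.1
```

Request:
move_arm(commands=[[[-0.07,-0.01,0.1],0,-1],[[0,0,0.4],0,-1],[[0,0,0.8],0,-1],[[0,0,0.9],0,-1],[[0,0,0.9],0,-1],[[0,0,0.2],0,-1],[[0.5,0.09,0],0,-1],[[0.9,0.16,0],0,-1],[[0.9,0.16,0],0,-1],[[0.9,0.16,0],0,-1],[[0,0,0],0,-1],[[0,0,0],0,-1]])

```text
t: 7.7
eef_pos: [659.7, -3.5, 379.1]
tcp_rot: [-3.141, 0.001, 0.18]
ft_force: [0.1, -0.8, 0.3]
opening: 0.003
grip_force: 0.0
```

```bash
python3 - <<'E'
from h import *
s=env.state(); print(s["eef_pos"],s["t"])
a=read_camera("side")["image"]; b=read_camera("scene")["image"]
f=lambda i:cv2.resize(i,None,fx=3,fy=3,interpolation=2)[:,:,::-1]
cv2.imwrite("pics/m.png",np.hstack([f(a[150:310,200:320]),f(b[170:330,220:350])]))
E
```

```text
[659.66261255  -3.47319484 379.11338921] 7.7
```

View pics/m.png

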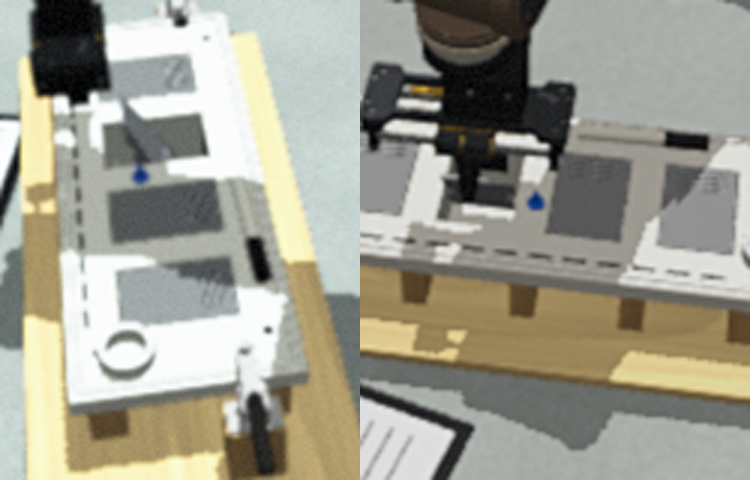

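The pictures show cover 3 partly open, about 1 rad, with its tail raised. The clip, marker and tape haven't moved. I'll lower behind the tail and push it over.

Request:
move_arm(commands=[[[0,0,-0.5],0,-1],[[0,0,-0.5],0,-1],[[0,0,-0.47],0,-1],[[0,0,0],0,-1],[[-0.2,-0.035,0],0,-1],[[-0.2,-0.035,0],0,-1],[[-0.2,-0.035,0],0,-1],[[-0.1,-0.02,0],0,-1],[[-0.1,-0.02,0],0,-1],[[0,0,0],0,-1]])

```text
t: 8.63
eef_pos: [634.7, -8.2, 336.7]
tcp_rot: [3.141, -0.001, 0.179]
ft_force: [0.6, -0.6, -0.7]
opening: 0.007
grip_force: 0.0
```

Request:
move_arm(commands=[[[-0.1,-0.02,0],0,-1],[[-0.1,-0.02,0],0,-1],[[0,0,0],0,-1]])

```text
t: 8.88
eef_pos: [629.1, -9.3, 336.4]
tcp_rot: [3.141, -0.001, 0.179]
ft_force: [0.5, -0.2, 0.6]
opening: 0.004
grip_force: 0.6
```

Request:
move_arm(commands=[[[-0.1,-0.02,0],0,-1],[[0,0,0],0,-1]])

```text
t: 9.05
eef_pos: [626.0, -9.9, 336.2]
tcp_rot: [3.141, -0.0, 0.179]
ft_force: [2.4, 0.2, 1.6]
opening: 0.002
grip_force: 0.8
```

Request:
move_arm(commands=[[[-0.04,-0.01,0],0,-1],[[0,0,0],0,-1]])

```text
t: 9.22
eef_pos: [624.9, -10.2, 336.0]
tcp_rot: [3.142, 0.0, 0.179]
ft_force: [1.8, -0.0, 1.4]
opening: 0.006
grip_force: 0.7
```

Request:
move_arm(commands=[[[-0.04,-0.01,0],0,-1],[[0,0,0],0,-1]])

```text
t: 9.38
eef_pos: [623.7, -10.5, 336.0]
tcp_rot: [-3.142, 0.0, 0.179]
ft_force: [0.9, 1.1, 1.1]
opening: 0.003
grip_force: 0.7
```

Request:
move_arm(commands=[[[0.2,0.04,0],0,-1],[[0.5,0.09,0],0,-1],[[0.3,0.05,0.3],0,-1],[[0,0,0.9],0,-1],[[0,0,0.9],0,-1],[[0,0,0.9],0,-1],[[0,0,0.9],0,-1],[[0,-0.9,0.3],0,-1],[[0,-1,0],0,-1],[[0,-1,0],0,-1],[[0,-1,0],0,-1],[[0,-1,0],0,-1],[[0,-1,0],0,-1],[[0,-1,0],0,-1],[[0,0,0],0,-1],[[0,0,0],0,-1]])

```text
t: 10.72
eef_pos: [653.8, -213.5, 461.3]
tcp_rot: [-3.141, 0.001, 0.177]
ft_force: [-0.3, -0.5, 0.0]
opening: 0.005
grip_force: 0.0
```

```bash
python3 - <<'E'
from h import *
s=env.state(); print(s["eef_pos"],s["t"],s["ft_force"])
pa=read_camera("side");pb=read_camera("scene"); a=pa["image"];b=pb["image"]
def proj(p,X): return cv2.projectPoints(np.array(X,float).reshape(-1,1,3),np.array(p["rvec"],float),np.array(p["tvec"],float),np.array([[p["fx"],0,p["cx"]],[0,p["fy"],p["cy"]],[0,0,1.]]),None)[0].reshape(-1,2)
h=np.array([600.3,-14.4,126]);ex=np.array([.984,.178,0])
for p,o in((pa,(200,150)),(pb,(220,170))):
    for t,c in((1.0,(255,0,0)),(1.2,(0,255,0)),(1.3,(255,0,255))):
        print(t,((proj(p,h+44*(np.cos(t)*ex+[0,0,np.sin(t)]))[0]-o)*4).round())
f=lambda i:cv2.resize(i,None,fx=4,fy=4,interpolation=2)[:,:,::-1]
cv2.imwrite("pics/e.png",np.hstack([f(a[150:290,200:300]),f(b[170:310,220:320])]))
E
```

```text
[ 653.84975142 -213.45874962  461.25082665] 10.7167 [-0.26229024 -0.48802534  0.02093996]
1.0 [158. 157.]
1.2 [167. 152.]
1.3 [173. 150.]
1.0 [153. 243.]
1.2 [155. 231.]
1.3 [156. 226.]
```

View pics/e.png

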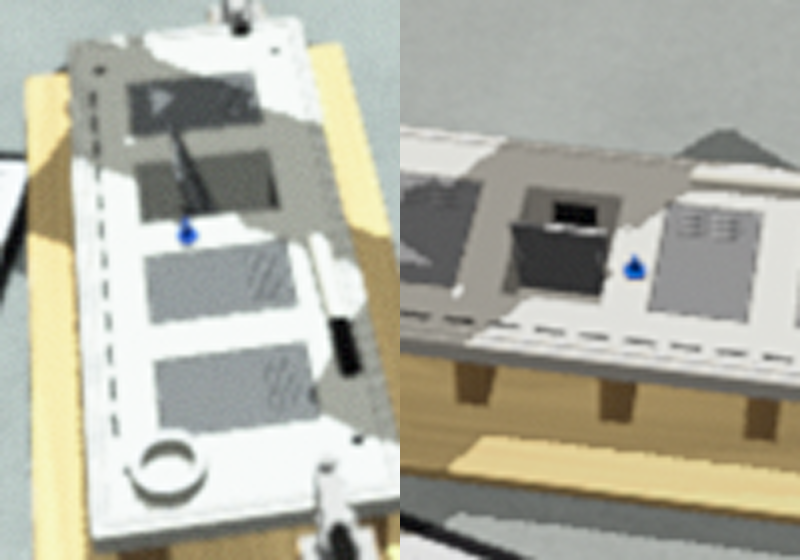

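The final picture shows cover 3 standing at about 1.25 rad. Its tail edge is at (158,229) in the scene crop. The other covers are shut and nothing around has moved.

```bash
python3 -c "
from cell import env
print(env.job_done())"
```

```text
the job is handed in; nothing more can be done
None
```

Cover 3 (third from the left) was the one that rocked, at about 1.5 N; it now stands open at about 1.25 rad, the other covers are shut, nothing lying around was moved, the hand is clear and the job is handed in; I pressed cover 4 before it (held firm, up to about 9 N) and did not press covers 1 and 2.

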